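# Wake the workshop's photo corner and take the picture

## Robot

A 7-joint arm with a two-finger parallel gripper is mounted at the origin on the work surface. World frame = base frame: x ahead of the robot, y to its left, z up, the work surface at z = 0. Lengths are in mm, angles in rad, forces in N, time in s.
With the tool pointing down it reaches from about 350 to 900 mm from the base axis. Payload 8.1 kg.
Tool frame: the origin (TCP) lies midway between the tips of the shut fingers; the grasp point (between the pads) lies 19 mm behind it; z points along the fingers, y is the direction in which the jaws open and shut (so a half turn about z gives the same grasp; the last joint's range is limited). The gripper opens to 85 mm and grips with 20 to 120 N. Pads are 22 mm wide; open, the fingers measure 114 mm over their backs; the gripper's body (76 mm by 85 mm) begins 54 mm behind the grasp point. The pads swing forward as they close: fully open they stand 13 mm farther back than shut.
Start: joints at [1.003, 0.434, 0.025, 1.573, -0.012, 1.134, -0.075], TCP at [280.132, -558.719, 231.323] pointing down, gripper open.
Joint ranges: [-2.62, 2.62], [-0.44, 2.09], [-1.27, 1.32], [0.08, 2.57], [-1.32, 4.46], [0.12, 2], [-2.74, 2.74]. Speed limits (rad/s): [2.22, 2.22, 3.01, 3.01, 3.14, 3.14, 3.14].

## Interface

Orientations are given as [roll, pitch, yaw] about the fixed x, y, z axes, in that order (R = Rz(yaw) Ry(pitch) Rx(roll)).
In Python, from bench import bot, cams, ticket gives the robot as it stands.
- The arm moves only by the tool apply_moves, never from a script. Its arguments are lists of equal length, an entry for each row: "rotation": the turn, a rotation vector about the tool's x, y, z in degrees, a list of three; "dp": the shift along the tool's x, y, z in mm, a list of three; "claw": the finger opening in mm, from 0 to 85.4. A call has 1 to 8 rows; each row is the pose to reach, as a shift and turn from the pose commanded when the call began, along the tool's axes at that moment; what a row does not reach only later rows make up. A row lasts 1/10 s, in which the tool goes at most 50 mm and 8.59 degrees, less where a joint would pass 70% of its speed; a pose out of reach is approached as far as the arm can. A call with a gripper value outside its range is refused whole. The fingers move at their own pace and stop on an object; the grip force is fixed at half the most. Time passes only in rows, so rows that repeat a pose let the fingers close. It gives the time, the measured TCP pose, the force and the opening at its end, in the units of the state.
- bot.get_obs(): the state, without advancing time (a new reading comes with each control period).
- cams.capture(name): name is "scene" or "top"; returns a dict with "pixels" (480x640x3 uint8, red, green, blue), "K" (3x3 intrinsics, pixels), "rvec" (rotation vector, rad) and "tvec" (3), from world to camera coordinates, as OpenCV has them. Camera axes: x right, y down, z forward; pixel columns grow to the right and rows downward; lengths in mm; the calibration is good to about 2 mm. A picture is of the moment at which its call begins. There is no depth.
- ticket.finish_job(): hands the job in, once; it reports no verdict.
The state is a dict: "t": time; "joints": joint angles; "joint_velocities": joint speeds; "joint_torque": joint torques, N m; "tool_pos": TCP position; "ee_rot": TCP orientation; "ft_force": force on the tool from outside, world axes, zero at the start; "torque": the same for the moment, N m; "finger_gap": finger opening in mm.
Only numpy, scipy, OpenCV 4.12 (cv2) and the standard library are available. Lean on these libraries where they do the work, as an engineer would, in place of code of your own. Each camera call takes 0.05 s, during which the arm holds its last target.

## Task

Wake the photo stand: twist the orange spring-return knob clockwise to its stop, keep it there for about a second, then let go so that it springs back. Then take the picture with the blue two-stage button: half-press it to its first click and stay there for about a second so the camera can focus, then press it fully home and let it come back up. Leave the bottle, the copper arch, the wooden bench pin and the mallet where they are.

Things in the scene. Friction and masses are not known exactly. Their poses are not given: they have to be found in the camera images.
- switch_unit: Fixed grey desk console carrying the orange knob, left or right of the other console. Its black face (140 mm wide, 160 mm along the slope) is tilted 35 degrees from level and faces up and to -x of this frame. Origin on the table right under the face's centre, which is 100 mm up; x to the console's back, z up. Base 150 x 150 mm, upper edge 146 mm high.
- release_unit: Fixed grey desk console of the same shape, size and frame as switch_unit; it carries the blue two-stage button on its tilted black face.
- knob_grip (a point): Grip point on the orange knob's turning axis, 46 mm out from the face. The knob is a bar 80 mm long, 20 mm thick on a 66 mm disc; its outer edge is 14 mm above this point, the disc 30 mm below. z: out along the axis (35 degrees from vertical); x: along the bar to its white line; y: across the 20 mm. The frame turns with the knob; clockwise, facing it, is a negative turn about z.
- knob (a joint): Turn of the orange knob, rad: 0 at rest (the bar's white line then points 0.55 rad anticlockwise of straight up the slope), grows clockwise, solid stop at 1.1. A spring returns it to 0 when let go; it takes about 0.05 N m at 0 and 0.18 N m at the stop.
- button_top (a point): Centre of the flat top of the blue button, a 64 mm disc 16 mm thick, standing 46 mm out from the black face when not pressed; it moves with the button. z: out of the face (35 degrees from vertical); the button is pressed along -z.
- half_press (a joint): First stage of the blue button, m: 0 up, 0.008 at the first click (its end). It goes first: 1.5 N starts it and 3.5 N brings it to the click.
- full_press (a joint): Second stage of the blue button, m: 0 up, 0.007 fully home. It only starts at 9 N, after the first stage is at its end, and is home at 12.5 N (whole travel of the button 15 mm). Both stages spring back up when let go.
- bottle: Loose bystander: orange and blue can with a grey top standing upright, 64 mm across, 190 mm tall; origin at the centre of its underside.
- copper_arch: Loose bystander: half-round copper arch lying open side down, 100 mm long (x), 44 mm wide, 24 mm high; origin at the centre of its underside.
- bench_pin: Loose bystander: light wooden bench pin with a slot, 143 x 85 x 24 mm, long along x; origin on its underside, about 4 mm from the middle.
- mallet: Loose bystander: hammer with wooden handle lying along x, 200 mm long, head at +x; origin on its underside at mid length.

How it is judged (in metres and radians):
On the way, in this order (a step that is already met when the one before it is completed fails the run):
1. the knob is turned clockwise to its stop (above 1.0 of 1.1 rad) and kept there 0.4 s (value of joint knob above 1 rad), for 0.4 s.
2. the knob is let go and has sprung back (below 0.1 rad) (value of joint knob below 0.1 rad and contact force between the fingers and knob below 0.5 N), for 0.2 s.
3. the button is held at its first click (first stage beyond 6.5 mm, second stage under 1.5 mm) for 0.4 s (value of joint half_press above 0.0065 m and value of joint full_press below 0.0015 m), for 0.4 s.
4. the button is pressed fully home (second stage beyond 5.5 of 7 mm) (value of joint half_press above 0.0065 m and value of joint full_press above 0.0055 m), for 0.1 s.
At the end, for the whole second after the job is handed in: The knob has sprung back to rest (within 0.1 rad), the button is up again (first stage within 1.5 mm, second within 1 mm), and the bottle (upright), copper arch, bench pin and mallet are within 30 mm of where they began (value of joint knob below 0.1 rad and value of joint half_press below 0.0015 m and value of joint full_press below 0.001 m and distance of each of bottle, copper_arch, bench_pin, mallet from where it was at the start of the episode below 0.03 m and angle between bottle's own z axis and vertical below 0.2 rad); the robot touches nothing.
It fails at once if the bottle is moved more than 30 mm (distance of bottle from where it was at the start of the episode above 0.03 m).
It fails at once if the copper arch is moved more than 30 mm (distance of copper_arch from where it was at the start of the episode above 0.03 m).
It fails at once if the bench pin is moved more than 30 mm (distance of bench_pin from where it was at the start of the episode above 0.03 m).
It fails at once if the mallet is moved more than 30 mm (distance of mallet from where it was at the start of the episode above 0.03 m).
It also fails if it takes over 61 s, if anything falls off the work surface, if the arm or the gripper's body presses on something with over 40 N, if the wrist force passes 120 N, or if a joint passes its speed limit or range.

## Working session

There is one attempt and no reset: what is moved stays moved. The work goes in short steps, Python scripts to look and compute and a tool call to move; the robot and the scene stay as the last step left them, time stands still between calls to the robot, and variables do not carry over. Pictures are saved under pics/ and viewed, and the job is handed in when it is done.

Besides the shell and the picture viewer there is one more tool, called by a JSON object that holds its "api" and its "payload", one argument or row to a line. apply_moves: Moves the arm, as the interface text tells. Its arguments: {"type":"object","properties":{"rotation":{"type":"array"},"dp":{"type":"array"},"claw":{"type":"array"}},"required":["rotation","dp","claw"]}

```bash
mkdir -p pics; ls; cat > h.py <<'E'
import numpy as np, cv2
from bench import bot, cams, ticket
def shot(n,f):
    c=cams.capture(n); cv2.imwrite('pics/'+f,cv2.cvtColor(c['pixels'],cv2.COLOR_RGB2BGR)); np.savez('pics/'+f[:-4]+'.npz',**c); return c
def load(f): return dict(np.load('pics/'+f+'.npz'))
def ray(c,uv):
    R,_=cv2.Rodrigues(c['rvec']); d=np.linalg.inv(c['K'])@np.array([uv[0],uv[1],1.]); 
    o=-R.T@np.array(c['tvec']).ravel(); d=R.T@d; return o,d/np.linalg.norm(d)
def onz(c,uv,z):
    o,d=ray(c,uv); return o+d*(z-o[2])/d[2]
def tri(c1,u1,c2,u2):
    o1,d1=ray(c1,u1);o2,d2=ray(c2,u2)
    s=np.linalg.lstsq(np.c_[d1,-d2],o2-o1,rcond=None)[0]
    a=o1+s[0]*d1;b=o2+s[1]*d2; return (a+b)/2,np.linalg.norm(a-b)
def proj(c,P): return cv2.projectPoints(np.array(P,float).reshape(-1,3),c['rvec'],c['tvec'],c['K'],None)[0].reshape(-1,2)
E
python3 - <<'E'
from h import *
print(bot.get_obs())
for n in('scene','top'):
    c=shot(n,n+'0.png'); print(n,ray(c,(320,240)))
E
```

```text
pics
{'t': 0.0, 'joints': array([ 1.00339842,  0.43525229,  0.02497553,  1.57408848, -0.01159642,
        1.13399415, -0.07511012]), 'joint_velocities': array([ 0.00035398,  0.00168036, -0.00243041, -0.0009055 ,  0.00018908,
        0.00163252, -0.00049895]), 'joint_torque': array([-9.09747978e-04, -6.70450759e+01,  1.02505222e+00, -3.16214097e+01,
        1.55957043e-02,  1.22576227e-02,  3.31937349e-05]), 'tool_pos': array([ 279.87411252, -558.27414403,  230.51112315]), 'ee_rot': array([-3.14000238e+00,  1.49781944e-04,  4.64717382e-01]), 'ft_force': array([ 0.36520958,  0.36325668, -0.20563673]), 'torque': array([0.01583742, 0.06665041, 0.02381672]), 'finger_gap': 85.21915196107516}
scene (array([1288.7094378 ,   19.05841625, 1173.51191822]), array([-0.55590267, -0.01083823, -0.83117673]))
top (array([ 348.43998022,   -9.67757293, 1619.62012327]), array([ 0.18630575,  0.00972542, -0.98244368]))
```

View pics/scene0.png

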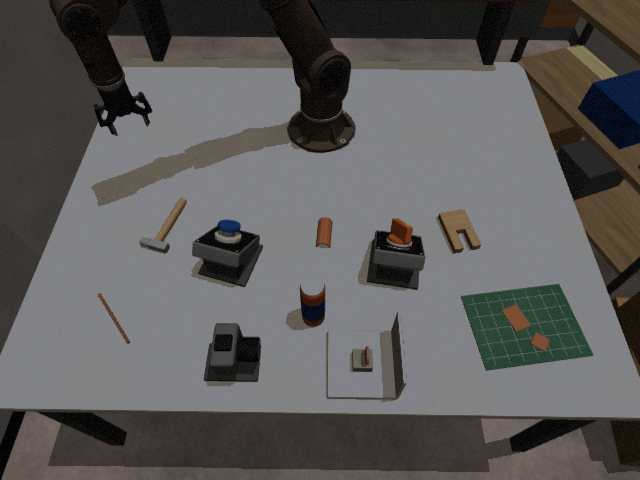

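View pics/top0.png

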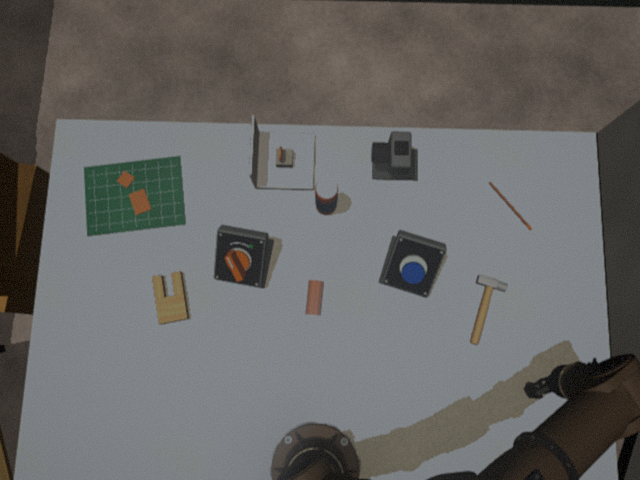

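The scene view has the knob console at about (398,250) and the button console at about (228,245). In the top view they are at (241,258) and (412,265). The arch (315,297), bottle (326,198), pin (171,297) and mallet (485,308) are all clear of both.

```bash
python3 - <<'E'
import cv2, numpy as np
t=cv2.imread('pics/top0.png'); s=cv2.imread('pics/scene0.png')
def z(im,x,y,w,h,k): return cv2.resize(im[y:y+h,x:x+w],None,fx=k,fy=k,interpolation=cv2.INTER_CUBIC)
a=np.vstack([np.hstack([z(t,205,215,80,80,5),z(t,370,220,80,80,5)])])
cv2.imwrite('pics/zt.png',np.clip(a*1.6,0,255).astype('uint8'))
b=np.hstack([z(s,360,210,80,80,5),z(s,188,212,80,80,5)])
cv2.imwrite('pics/zs.png',np.clip(b*1.6,0,255).astype('uint8'))
E
```

```text
(no output)
```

View pics/zt.png

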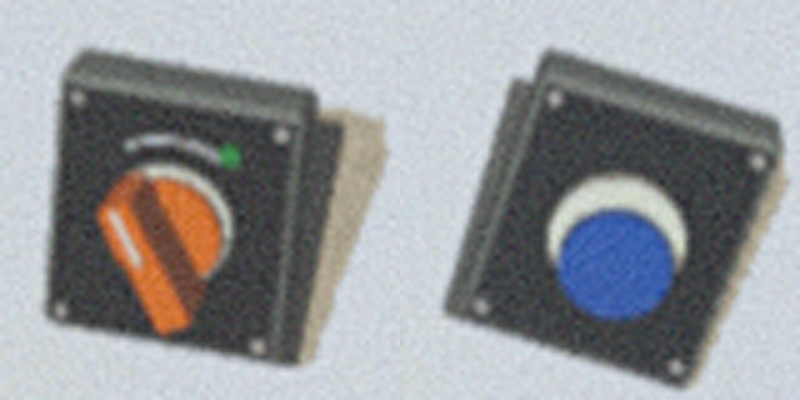

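View pics/zs.png

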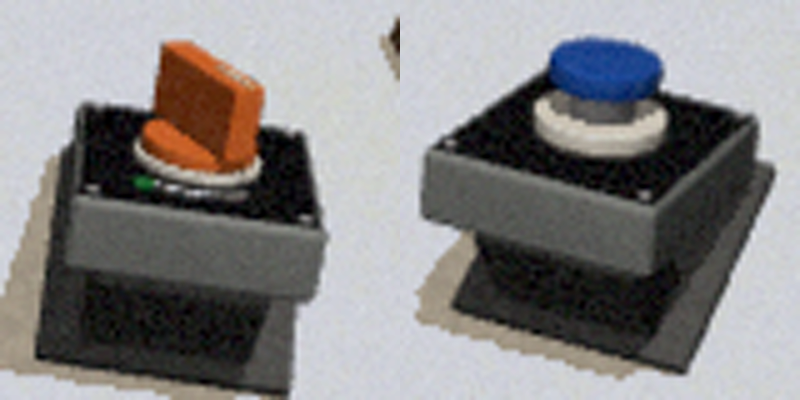

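The top crop shows all four face screws on each console, and the scene crop shows the two upper ones. I'll fit the poses from these points.

```bash
cat > fit.py <<'E'
from h import *
from scipy.optimize import least_squares
T=load('top0');S=load('scene0')
def refine(c,u,v):
    g=c['pixels'].astype(float).sum(2); x0,y0=int(round(u)),int(round(v))
    w=g[y0-2:y0+3,x0-2:x0+3]; w=np.clip(w-np.percentile(w,50),0,None)
    yy,xx=np.mgrid[y0-2:y0+3,x0-2:x0+3]; return np.array([(w*xx).sum(),(w*yy).sum()])/w.sum()
def cv(l,ox,oy): return [((a+.5)/5-.5+ox,(b+.5)/5-.5+oy) for a,b in l]
# order: upper-left(+x,+y), upper-right(+x,-y), lower-left, lower-right
sg=np.array([[1,1],[1,-1],[-1,1],[-1,-1]])
data={'knob':(cv([(77,97),(281,134),(60,311),(258,346)],205,215),cv([(306,219),(93,189)],360,210)),
'button':(cv([(154,97),(357,161),(80,305),(276,367)],370,220),cv([(245,194),(50,144)],188,212))}
t=np.radians(35)
def frame(p):
    c,s=np.cos(p[2]),np.sin(p[2]); Rz=np.array([[c,-s,0],[s,c,0],[0,0,1]])
    up=Rz@[np.cos(t),0,np.sin(t)]; n=Rz@[-np.sin(t),0,np.cos(t)]; y=Rz@[0,1,0]
    return np.array([p[0],p[1],100.]),up,y,n
def res(p,mt,ms):
    o,up,y,n=frame(p); P=np.array([o+up*a*p[3]+y*b*p[4] for a,b in sg])
    return np.r_[(proj(T,P)-mt).ravel(),(proj(S,P[:2])-ms).ravel()]
out={}
for k,(a,b) in data.items():
    a=np.array([refine(T,*q) for q in a]);b=np.array([refine(S,*q) for q in b])
    i=onz(T,a.mean(0),100)
    r=least_squares(res,[i[0],i[1],0,70,60],args=(a,b)); out[k]=r.x
    print(k,r.x.round(3),'rms px',np.sqrt((r.fun**2).mean()).round(2),r.fun.round(2))
    o,up,y,n=frame(r.x); print(' up',up.round(3),'y',y.round(3),'n',n.round(3),'pt46',(o+46*n).round(1), 'pt60',(o+60*n).round(1))
np.savez('poses.npz',**out)
# blue disc check
for nme,c in(('T',T),('S',S)):
    h=cv2.cvtColor(c['pixels'],cv2.COLOR_RGB2HSV); o,up,y,n=frame(out['button'])
    m=cv2.inRange(h,(100,120,50),(130,255,255)); nn,l,st,ce=cv2.connectedComponentsWithStats(m)
    q=proj(c,[o+46*n,o+38*n])
    for i in range(1,nn):
        if st[i,4]>60: print(nme,ce[i].round(1),st[i,4])
    print(' proj',q.round(1))
E
python3 fit.py
```

```text
knob [ 5.73150e+02  2.33118e+02 -1.60000e-01  6.95620e+01  5.80750e+01] rms px 0.51 [ 0.37 -0.15  0.35  0.18  0.65 -0.44  0.41  0.53  0.79  0.3   0.92 -0.45]
 up [ 0.809 -0.13   0.574] y [0.159 0.987 0.   ] n [-0.566  0.091  0.819] pt46 [547.1 237.3 137.7] pt60 [539.2 238.6 149.1]
button [ 5.67193e+02 -2.59256e+02 -2.93000e-01  6.85230e+01  5.87880e+01] rms px 0.69 [ 0.68  0.14  0.84  0.68  0.07 -0.1   0.1   0.61  0.65  0.48  1.05  1.4 ]
 up [ 0.784 -0.237  0.574] y [0.289 0.957 0.   ] n [-0.549  0.166  0.819] pt46 [ 541.9 -251.6  137.7] pt60 [ 534.2 -249.3  149.1]
T [412.7 273. ] 382
 proj [[412.8 274.1]
 [412.9 272.9]]
S [624.   92.2] 1279
S [228.3 225.6] 220
 proj [[229.8 223. ]
 [229.6 225.6]]
```

```bash
cat > tgt.py <<'E'
from h import *
from scipy.spatial.transform import Rotation as Ro
t=np.radians(35)
_p=np.load('poses.npz')
def frame(k):
    p=_p[k]; c,s=np.cos(p[2]),np.sin(p[2]); Rz=np.array([[c,-s,0],[s,c,0],[0,0,1]])
    return np.array([p[0],p[1],100.]),Rz@[np.cos(t),0,np.sin(t)],Rz@[0,1,0],Rz@[-np.sin(t),0,np.cos(t)]
def target(k,d,turn,du=0,dy=0):
    # TCP d mm out from face; jaw axis tool y = across bar whose direction is `turn` rad anticlockwise of up
    o,up,y,n=frame(k); bar=np.cos(turn)*up+np.sin(turn)*y; ac=np.cross(n,bar)
    R=np.c_[np.cross(ac,-n),ac,-n]; return o+n*d+up*du+y*dy,R
def now():
    o=bot.get_obs(); return o,np.array(o['tool_pos']),Ro.from_euler('xyz',o['ee_rot']).as_matrix()
def rel(p,R,P,Q):
    return R.T@(P-p), Ro.from_matrix(R.T@Q).as_rotvec(degrees=True)
def go(k,d,turn,**kw):
    o,p,R=now(); P,Q=target(k,d,turn,**kw); dp,rv=rel(p,R,P,Q)
    print('t',round(o['t'],2),'tcp',p.round(1),'tgt',P.round(1),'dp',dp.round(1),'|',np.linalg.norm(dp).round(1),'rot',rv.round(1),'|',np.linalg.norm(rv).round(1),'j',np.round(o['joints'],2),'F',np.round(o['ft_force'],1),'gap',round(o['finger_gap'],1))
E
python3 -c "
from tgt import *
go('knob',130,.55)"
```

```text
t 0.1 tcp [ 279.9 -558.3  230.6] tgt [499.5 245.  206.5] dp [ 556.4 -619.6   24.9] | 833.1 rot [ -44.1  -29.5 -167.8] | 175.9 j [ 1.    0.44  0.02  1.57 -0.01  1.13 -0.08] F [-0.2  0.4  1. ] gap 85.0
```

{"api": "apply_moves", "payload": {
  "rotation": [
    [0,0,-8],
    [0,0,-16],
    [0,0,-24],
    [0,0,-32],
    [0,0,-40],
    [0,0,-48],
    [0,0,-56],
    [0,0,-64]
  ],
  "dp": [
    [33,-37,-4],
    [66,-74,-8],
    [99,-111,-12],
    [132,-148,-16],
    [165,-185,-20],
    [198,-222,-24],
    [231,-259,-28],
    [264,-296,-32]
  ],
  "claw": [85,85,85,85,85,85,85,85]
}}

```text
t: 0.9
tool_pos: [383.3, -173.8, 263.4]
ee_rot: [-3.142, 0.0, 1.587]
ft_force: [0.5, -0.7, -0.1]
finger_gap: 84.9
```

```bash
python3 -c "
from tgt import *
go('knob',160,.55)"
```

```text
t 0.9 tcp [ 383.3 -173.8  263.4] tgt [482.5 247.7 231.1] dp [419.9 106.1  32.2] | 434.3 rot [ -16.8  -37.4 -107.4] | 115.0 j [ 0.66  0.1  -0.39  1.96  0.04  1.09  0.27] F [ 0.5 -0.7 -0.1] gap 84.9
```

{"api": "apply_moves", "payload": {
  "rotation": [
    [-1,-3,-7.5],
    [-2,-5,-15],
    [-3.5,-8,-23],
    [-5,-11,-31],
    [-6,-13,-38],
    [-7,-16,-46],
    [-8.5,-19,-54],
    [-10,-21,-61]
  ],
  "dp": [
    [30,8,2],
    [60,15,4],
    [90,23,6],
    [120,30,8],
    [150,38,11],
    [180,45,14],
    [210,53,16],
    [240,60,18]
  ],
  "claw": [85,85,85,85,85,85,85,85]
}}

```text
t: 1.7
tool_pos: [440.8, 66.7, 245.2]
ee_rot: [-3.102, 0.387, 2.675]
ft_force: [0.9, -0.0, 0.4]
finger_gap: 85.2
```

```bash
python3 -c "
from tgt import *
go('knob',160,.55)"
```

```text
t 1.7 tcp [440.8  66.7 245.2] tgt [482.5 247.7 231.1] dp [ 46.2 180.2 -10.7] | 186.4 rot [ -6.9 -15.8 -46.5] | 49.6 j [ 0.21  0.06 -0.79  2.14  0.53  0.86  0.2 ] F [ 0.9 -0.   0.4] gap 85.2
```

{"api": "apply_moves", "payload": {
  "rotation": [
    [-1,-2.5,-7.5],
    [-2,-5,-15],
    [-3,-7.5,-22.5],
    [-4,-10,-30],
    [-5.5,-13,-38],
    [-6.9,-15.8,-46.5],
    [-6.9,-15.8,-46.5],
    [-6.9,-15.8,-46.5]
  ],
  "dp": [
    [7,28,-2],
    [14,56,-4],
    [22,85,-6],
    [30,115,-8],
    [38,148,-9],
    [46,180,-11],
    [46,180,-11],
    [46,180,-11]
  ],
  "claw": [85,85,85,85,85,85,85,85]
}}

```text
t: 2.5
tool_pos: [483.2, 245.3, 231.1]
ee_rot: [-2.794, 0.508, -2.668]
ft_force: [0.5, -0.2, -0.3]
finger_gap: 85.1
```

```bash
python3 -c "
from tgt import *
go('knob',100,.55)
shot('scene','s1.png');shot('top','t1.png')
s=cv2.imread('pics/s1.png')[130:310,280:520];t=cv2.imread('pics/t1.png')[170:350,140:380]
cv2.imwrite('pics/m1.png',np.hstack([cv2.resize(a,None,fx=1.66*1,fy=1.66) for a in(s,t)]))
"
```

```text
t 2.5 tcp [483.2 245.3 231.1] tgt [516.5 242.3 181.9] dp [-0.7  2.4 59.4] | 59.4 rot [-0.  -0.3 -0.4] | 0.5 j [-0.12  0.26 -0.93  2.13  1.06  0.91  0.23] F [ 0.5 -0.2 -0.3] gap 85.1
```

View pics/m1.png

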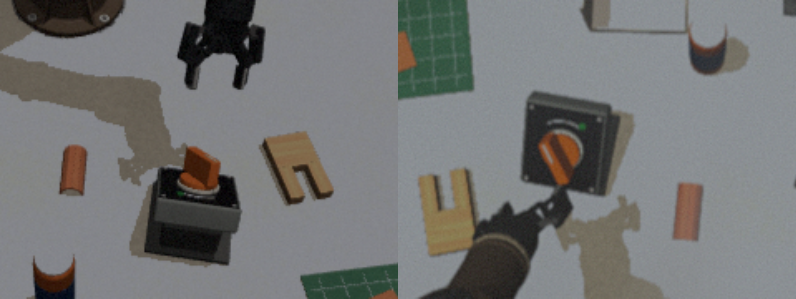

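The gripper hangs above the knob, its jaws straddling the bar. I'll go in along the axis.

{"api": "apply_moves", "payload": {
  "rotation": [
    [0,0,0],
    [0,0,-0.4],
    [0,0,-0.4],
    [0,0,-0.4],
    [0,0,-0.4],
    [0,0,-0.4]
  ],
  "dp": [
    [0,2,25],
    [-1,2,50],
    [-1,2,75],
    [-1,2,95],
    [-1,2,95],
    [-1,2,95]
  ],
  "claw": [85,85,85,85,85,85]
}}

```text
t: 3.2
tool_pos: [537.4, 238.0, 154.0]
ee_rot: [-2.79, 0.507, -2.661]
ft_force: [-0.3, 0.8, 0.2]
finger_gap: 84.8
```

```bash
python3 -c "
from tgt import *
go('knob',30,.55)
shot('scene','s2.png');shot('top','t2.png')
s=cv2.imread('pics/s2.png')[200:280,350:450];t=cv2.imread('pics/t2.png')[220:300,190:290]
cv2.imwrite('pics/m2.png',np.hstack([cv2.resize(a,None,fx=4,fy=4) for a in(s,t)]))
"
```

```text
t 3.2 tcp [537.4 238.  154. ] tgt [556.2 235.9 124.6] dp [ 0.6  1.5 34.9] | 35.0 rot [-0.1 -0.2 -0. ] | 0.3 j [-0.17  0.45 -0.82  2.15  1.32  0.87  0.05] F [-0.3  0.8  0.2] gap 84.8
```

View pics/m2.png

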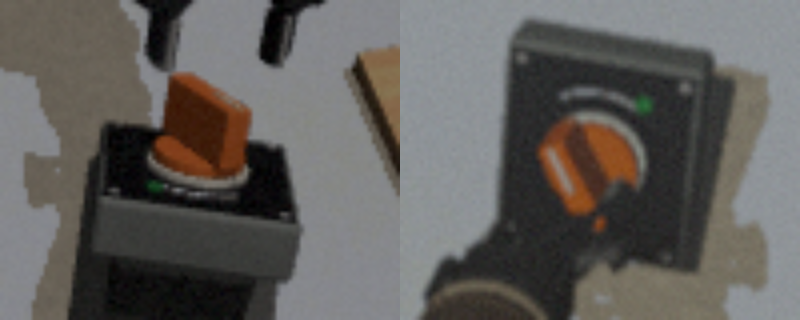

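```bash
python3 -c "
from tgt import *
c=load('s2');o,up,y,n=frame('knob')
q=(proj(c,[o+60*n,o+78*n])-[350,200]+.5)*4-.5; print(q)
P,R=target('knob',78,.55); print((proj(c,[P+R[:,1]*43,P-R[:,1]*43])-[350,200]+.5)*4-.5)
"
```

```text
[[213.63663554  89.8434911 ]
 [217.96881793  65.70041219]]
[[268.79754657  63.38278243]
 [165.72138669  68.08273032]]
```

{"api": "apply_moves", "payload": {
  "rotation": [
    [0,0,0],
    [0,0,0],
    [0,0,0],
    [0,0,0],
    [0,0,0],
    [0,0,0],
    [0,0,0],
    [0,0,0]
  ],
  "dp": [
    [1,2,18],
    [1,2,35],
    [1,2,35],
    [1,2,35],
    [1,2,35],
    [1,2,35],
    [1,2,35],
    [1,2,35]
  ],
  "claw": [85,85,85,60,40,30,24,0]
}}

```text
t: 4.1
tool_pos: [556.8, 234.4, 125.4]
ee_rot: [-2.784, 0.509, -2.661]
ft_force: [-2.7, -10.9, 13.5]
finger_gap: 19.1
```

{"api": "apply_moves", "payload": {
  "rotation": [
    [0,0,0],
    [0,0,0],
    [0,0,0],
    [0,0,0]
  ],
  "dp": [
    [0,0,0],
    [0,0,0],
    [0,0,0],
    [0,0,0]
  ],
  "claw": [0,0,0,0]
}}

```text
t: 4.5
tool_pos: [556.9, 234.3, 125.4]
ee_rot: [-2.785, 0.509, -2.661]
ft_force: [-5.4, -8.3, 15.1]
finger_gap: 19.1
```

```bash
python3 -c "
from tgt import *
go('knob',30,.55); print(bot.get_obs()['torque'])"
```

```text
t 4.5 tcp [556.9 234.3 125.4] tgt [556.2 235.9 124.6] dp [0.3 1.8 0.2] | 1.9 rot [-0.4 -0.1 -0. ] | 0.4 j [-0.18  0.51 -0.78  2.15  1.42  0.87 -0.01] F [-5.4 -8.3 15.1] gap 19.1
[-1.50447159 -0.04317425 -1.00132082]
```

{"api": "apply_moves", "payload": {
  "rotation": [
    [0,0,0],
    [0,0,8],
    [0,0,16],
    [0,0,24],
    [0,0,32],
    [0,0,40],
    [0,0,48],
    [0,0,54]
  ],
  "dp": [
    [0,-2,-1],
    [0,-2,-1],
    [0,-2,-1],
    [0,-2,-1],
    [0,-2,-1],
    [0,-2,-1],
    [0,-2,-1],
    [0,-2,-1]
  ],
  "claw": [0,0,0,0,0,0,0,0]
}}

```text
t: 5.3
tool_pos: [556.8, 234.7, 125.6]
ee_rot: [2.88, 0.557, 2.508]
ft_force: [6.7, -0.2, -4.0]
finger_gap: 19.4
```

```bash
python3 -c "
from tgt import *
go('knob',30,.55-1.1); o=bot.get_obs(); print(o['torque'], o['torque']@frame('knob')[3])"
```

```text
t 5.3 tcp [556.8 234.7 125.6] tgt [556.2 235.9 124.6] dp [1.6 0.5 0.3] | 1.7 rot [-0.2  0.   8.7] | 8.7 j [-0.19  0.5  -0.76  2.15  1.41  0.85 -0.95] F [ 6.7 -0.2 -4. ] gap 19.4
[0.26540512 0.1130775  0.420744  ] 0.20469610976730523
```

{"api": "apply_moves", "payload": {
  "rotation": [
    [0,0,5],
    [0,0,9],
    [0,0,10],
    [0,0,10],
    [0,0,10],
    [0,0,10],
    [0,0,10],
    [0,0,10]
  ],
  "dp": [
    [0,0,0],
    [0,0,0],
    [0,0,0],
    [0,0,0],
    [0,0,0],
    [0,0,0],
    [0,0,0],
    [0,0,0]
  ],
  "claw": [0,0,0,0,0,0,0,0]
}}

```text
t: 6.1
tool_pos: [556.8, 234.7, 125.6]
ee_rot: [2.786, 0.507, 2.323]
ft_force: [7.7, -1.1, -3.7]
finger_gap: 19.4
```

```bash
python3 -c "
from tgt import *
go('knob',30,.55-1.1); o=bot.get_obs(); print(o['torque'], o['torque']@frame('knob')[3])
shot('top','t3.png');shot('scene','s3.png')
s=cv2.imread('pics/s3.png')[200:280,350:450];t=cv2.imread('pics/t3.png')[220:300,190:290]
cv2.imwrite('pics/m3.png',np.hstack([cv2.resize(a,None,fx=4,fy=4) for a in(s,t)]))"
```

```text
t 6.1 tcp [556.8 234.7 125.6] tgt [556.2 235.9 124.6] dp [1.6 0.2 0.3] | 1.6 rot [-0.2  0.  -0.8] | 0.9 j [-0.19  0.5  -0.76  2.15  1.41  0.85 -1.12] F [ 7.7 -1.1 -3.7] gap 19.4
[-0.35679294  0.0864764   1.21901251] 1.2084921612477693
```

View pics/m3.png

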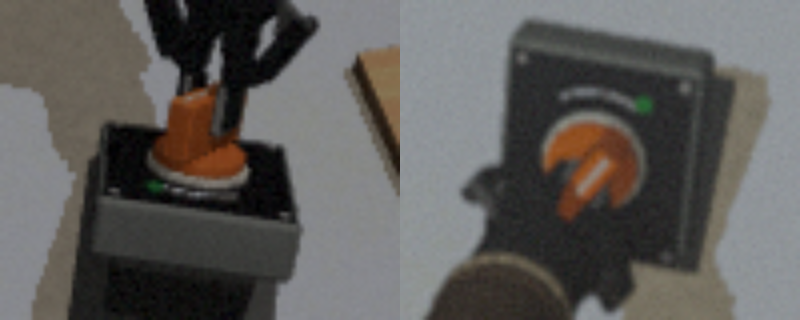

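The axis torque is 1.2 N m, well above the spring's 0.18, and the white line points at the green mark, so the knob is on its stop. I'll hold a little longer, then let go and back out.

{"api": "apply_moves", "payload": {
  "rotation": [
    [0,0,0],
    [0,0,0],
    [0,0,0],
    [0,0,0],
    [0,0,0],
    [0,0,0],
    [0,0,0],
    [0,0,0]
  ],
  "dp": [
    [0,0,0],
    [0,0,0],
    [0,0,0],
    [0,0,0],
    [0,0,0],
    [0,0,0],
    [0,0,0],
    [0,0,0]
  ],
  "claw": [0,0,0,0,85,85,85,85]
}}

```text
t: 7.0
tool_pos: [555.9, 235.3, 125.4]
ee_rot: [2.786, 0.505, 2.322]
ft_force: [0.2, -0.5, -0.1]
finger_gap: 76.0
```

{"api": "apply_moves", "payload": {
  "rotation": [
    [0,0,0],
    [0,0,0],
    [0,0,0],
    [0,0,0],
    [0,0,0],
    [0,0,0],
    [0,0,0]
  ],
  "dp": [
    [0,0,0],
    [0,0,0],
    [0,0,-25],
    [0,0,-60],
    [0,0,-100],
    [0,0,-130],
    [0,0,-130]
  ],
  "claw": [85,85,85,85,85,85,85]
}}

```text
t: 7.7
tool_pos: [481.7, 249.9, 235.7]
ee_rot: [2.78, 0.506, 2.322]
ft_force: [0.6, 0.1, 0.3]
finger_gap: 85.1
```

```bash
python3 -c "
from tgt import *
go('button',120,-.55); 
shot('top','t4.png');shot('scene','s4.png')
s=cv2.imread('pics/s4.png')[180:280,350:450];t=cv2.imread('pics/t4.png')[210:310,190:290]
cv2.imwrite('pics/m4.png',np.hstack([cv2.resize(a,None,fx=4,fy=4) for a in(s,t)]))"
```

```text
t 7.7 tcp [481.7 249.9 235.7] tgt [ 501.3 -239.4  198.3] dp [-306.3 -374.1   85.4] | 491.0 rot [ 3.9 -2.3  5.3] | 7.0 j [-0.15  0.25 -0.9   2.13  1.05  0.9  -0.88] F [0.6 0.1 0.3] gap 85.1
```

View pics/m4.png

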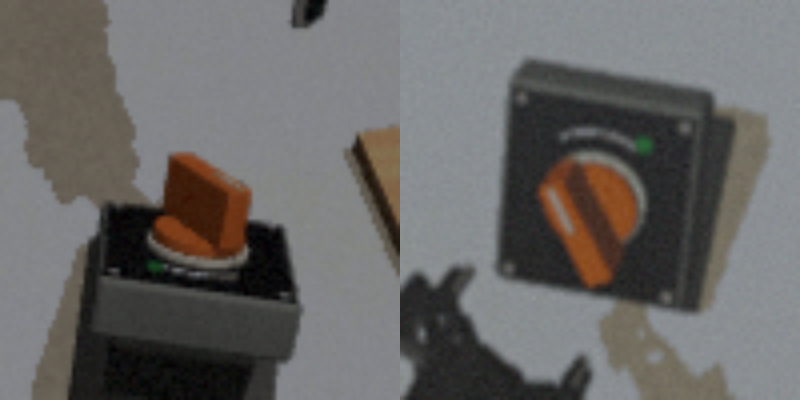

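The knob sprang back: its bar is at the rest angle again in both views. Next I'll move to the button with the fingers shut.

{"api": "apply_moves", "payload": {
  "rotation": [
    [0,0,0],
    [0,0,0],
    [1,0,1],
    [2,-1,2],
    [2,-1,3],
    [3,-2,4],
    [4,-2,5],
    [4,-2,5]
  ],
  "dp": [
    [-25,-31,5],
    [-50,-62,10],
    [-80,-98,18],
    [-110,-134,26],
    [-140,-170,36],
    [-170,-206,46],
    [-200,-242,55],
    [-230,-279,63]
  ],
  "claw": [0,0,0,0,0,0,0,0]
}}

```text
t: 8.6
tool_pos: [496.1, -120.8, 205.3]
ee_rot: [2.805, 0.507, 2.214]
ft_force: [1.3, 0.1, -0.4]
finger_gap: -0.1
```

```bash
python3 -c "
from tgt import *
go('button',80,-.55)"
```

```text
t 8.6 tcp [ 496.1 -120.8  205.3] tgt [ 523.3 -246.   165.5] dp [-82.5 -80.6  68.5] | 134.2 rot [-0.6 -0.4  0.3] | 0.7 j [ 0.54  0.07 -0.53  2.36  0.96  0.24 -0.14] F [ 1.3  0.1 -0.4] gap -0.1
```

{"api": "apply_moves", "payload": {
  "rotation": [
    [0,0,0],
    [0,0,0],
    [0,0,0],
    [0,0,0],
    [0,0,0],
    [0,0,0]
  ],
  "dp": [
    [-25,-25,15],
    [-50,-50,30],
    [-70,-70,45],
    [-82,-81,58],
    [-82,-81,68],
    [-82,-81,68]
  ],
  "claw": [0,0,0,0,0,0]
}}

```text
t: 9.2
tool_pos: [521.8, -244.8, 163.9]
ee_rot: [2.805, 0.504, 2.213]
ft_force: [-0.1, -0.4, 0.7]
finger_gap: 0.0
```

```bash
python3 -c "
from tgt import *
go('button',46,-.55)
shot('top','t5.png');S=shot('scene','s5.png')
o,up,y,n=frame('button'); print(proj(S,[o+80*n]),proj(S,[bot.get_obs()['tool_pos']]))
s=cv2.imread('pics/s5.png')[160:260,180:280];t=cv2.imread('pics/t5.png')[220:320,360:460]
cv2.imwrite('pics/m5.png',np.hstack([cv2.resize(a,None,fx=4,fy=4) for a in(s,t)]))"
```

```text
t 9.2 tcp [ 521.8 -244.8  163.9] tgt [ 541.9 -251.6  137.7] dp [-2.6  1.  33.7] | 33.8 rot [-0.6 -0.5  0.2] | 0.8 j [ 0.85  0.28 -0.56  2.27  1.28  0.12 -0.16] F [-0.1 -0.4  0.7] gap 0.0
[[230.99029468 211.84085199]] [[232.01634284 211.55974756]]
```

View pics/m5.png

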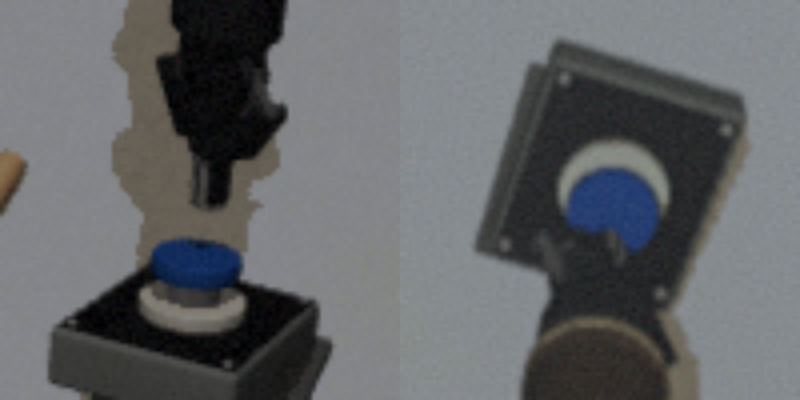

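The closed fingers point at the button's centre, but joint 6 is at its lower range end. I'll back off and hold the tool nearer vertical, still pressing along the face normal.

```bash
cat >> tgt.py <<'E'
def tgt_b(d,phi,turn,du=0,dy=0):
    P,Q=target('button',d,turn,du,dy); y=frame('button')[2]
    return P,Ro.from_rotvec(y*np.radians(phi)).as_matrix()@Q
def gob(d,phi,turn,**k):
    o,p,R=now(); P,Q=tgt_b(d,phi,turn,**k); dp,rv=rel(p,R,P,Q); oo,up,y,n=frame('button'); e=p-oo
    print('t',round(o['t'],2),'d',(e@n).round(2),'up',(e@up).round(1),'y',(e@y).round(1),'dp',dp.round(1),'rot',rv.round(1),'j',np.round(o['joints'],3),'F',np.round(o['ft_force'],1),'Fn',round(float(o['ft_force']@n),2))
    print('press dir -n in tool',(R.T@-n).round(3))
E
python3 -c "
from tgt import *
gob(100,25,-.55)
gob(100,25,0)"
```

```text
t 9.3 d 80.97 up -1.6 y 2.3 dp [ -2.4  -1.3 -19. ] rot [12.5 20.9  0.3] j [ 0.853  0.272 -0.565  2.27   1.266  0.122 -0.146] F [-0.7  0.6 -0.1] Fn 0.39
press dir -n in tool [-0.008  0.009  1.   ]
t 9.3 d 80.97 up -1.6 y 2.3 dp [ -2.4  -1.3 -19. ] rot [  6.4  23.8 -30.8] j [ 0.853  0.272 -0.565  2.27   1.266  0.122 -0.146] F [-0.7  0.6 -0.1] Fn 0.39
press dir -n in tool [-0.008  0.009  1.   ]
```

{"api": "apply_moves", "payload": {
  "rotation": [
    [2,3.5,0],
    [4,7,0],
    [6,10.5,0],
    [8,14,0],
    [10.5,17.5,0],
    [12.5,21,0],
    [12.5,21,0]
  ],
  "dp": [
    [0,0,-4],
    [0,0,-8],
    [-1,0,-12],
    [-2,-1,-16],
    [-2,-1,-19],
    [-2,-1,-19],
    [-2,-1,-19]
  ],
  "claw": [0,0,0,0,0,0,0]
}}

```text
t: 10.0
tool_pos: [514.5, -241.0, 183.6]
ee_rot: [3.048, 0.147, 2.298]
ft_force: [1.2, -0.4, -0.4]
finger_gap: 0.4
```

```bash
python3 -c "
from tgt import *
gob(60,25,-.55)"
```

```text
t 10.0 d 100.42 up 2.3 y 2.3 dp [-14.1   5.7  37.6] rot [ 0.1 -0.1  0.4] j [ 1.071  0.472 -0.969  1.874  0.532  0.873  0.601] F [ 1.2 -0.4 -0.4] Fn -1.01
press dir -n in tool [-0.363  0.216  0.906]
```

Joint 6 is now at 0.87, well clear. I'll go down to 60 mm from the face, then approach slowly.

{"api": "apply_moves", "payload": {
  "rotation": [
    [0,0,0],
    [0,0,0],
    [0,0,0],
    [0,0,0]
  ],
  "dp": [
    [-7,3,19],
    [-12,5,32],
    [-14,5.7,37.6],
    [-14,5.7,37.6]
  ],
  "claw": [0,0,0,0]
}}

```text
t: 10.4
tool_pos: [532.1, -250.3, 147.8]
ee_rot: [3.051, 0.149, 2.297]
ft_force: [-0.5, 0.1, 0.2]
finger_gap: -0.1
```

```bash
python3 -c "
from tgt import *
gob(46,25,-.55)
shot('top','t6.png');S=shot('scene','s6.png')
s=cv2.imread('pics/s6.png')[160:260,180:280];t=cv2.imread('pics/t6.png')[220:320,360:460]
cv2.imwrite('pics/m6.png',np.hstack([cv2.resize(a,None,fx=4,fy=4) for a in(s,t)]))"
```

```text
t 10.4 d 59.94 up -2.2 y -1.6 dp [-5.9  5.5 11.7] rot [-0.  -0.   0.3] j [ 1.012  0.537 -0.913  1.871  0.603  0.829  0.549] F [-0.5  0.1  0.2] Fn 0.48
press dir -n in tool [-0.362  0.219  0.906]
```

View pics/m6.png

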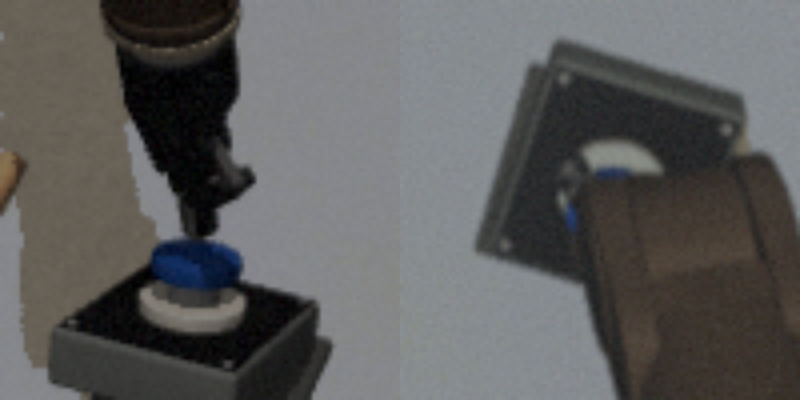

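The fingertip hovers just above the centre of the button. Next come small steps along the normal.

{"api": "apply_moves", "payload": {
  "rotation": [
    [0,0,0],
    [0,0,0],
    [0,0,0],
    [0,0,0]
  ],
  "dp": [
    [-1.8,1.1,4.5],
    [-2.9,1.8,7.2],
    [-3.6,2.2,9.1],
    [-3.6,2.2,9.1]
  ],
  "claw": [0,0,0,0]
}}

```text
t: 10.9
tool_pos: [538.2, -252.6, 140.3]
ee_rot: [3.051, 0.15, 2.296]
ft_force: [1.4, 0.2, -0.4]
finger_gap: -0.2
```

```bash
python3 -c "
from tgt import *
gob(46,25,-.55)"
```

```text
t 10.9 d 50.03 up -1.1 y -2.0 dp [-1.3  3.2  3.2] rot [-0.   0.1  0.3] j [ 0.997  0.553 -0.901  1.865  0.62   0.821  0.536] F [ 1.4  0.2 -0.4] Fn -1.03
press dir -n in tool [-0.36   0.22   0.907]
```

{"api": "apply_moves", "payload": {
  "rotation": [
    [0,0,0],
    [0,0,0],
    [0,0,0]
  ],
  "dp": [
    [-0.7,0.4,1.8],
    [-1.4,0.9,3.6],
    [-1.4,0.9,3.6]
  ],
  "claw": [0,0,0]
}}

```text
t: 11.2
tool_pos: [540.5, -253.2, 137.2]
ee_rot: [3.051, 0.15, 2.296]
ft_force: [-0.9, -0.3, 1.8]
finger_gap: 0.3
```

```bash
python3 -c "
from tgt import *
gob(46,25,-.55)"
```

```text
t 11.2 d 46.13 up -1.1 y -1.9 dp [ 0.1  2.2 -0.3] rot [-0.   0.1  0.3] j [ 0.991  0.56  -0.895  1.863  0.626  0.817  0.531] F [-0.9 -0.3  1.8] Fn 1.93
press dir -n in tool [-0.36   0.22   0.907]
```

{"api": "apply_moves", "payload": {
  "rotation": [
    [0,0,0],
    [0,0,0],
    [0,0,0]
  ],
  "dp": [
    [-0.7,0.4,1.8],
    [-0.7,0.4,1.8],
    [-0.7,0.4,1.8]
  ],
  "claw": [0,0,0]
}}

```text
t: 11.5
tool_pos: [541.4, -253.5, 135.6]
ee_rot: [3.051, 0.15, 2.296]
ft_force: [-1.8, 0.4, 2.3]
finger_gap: -0.1
```

```bash
python3 -c "
from tgt import *
gob(46,25,-.55)"
```

```text
t 11.5 d 44.28 up -1.1 y -2.0 dp [ 0.8  1.8 -2. ] rot [-0.   0.1  0.3] j [ 0.988  0.563 -0.893  1.862  0.629  0.816  0.529] F [-1.8  0.4  2.3] Fn 2.93
press dir -n in tool [-0.36   0.22   0.907]
```

{"api": "apply_moves", "payload": {
  "rotation": [
    [0,0,0],
    [0,0,0],
    [0,0,0]
  ],
  "dp": [
    [-0.7,0.4,1.8],
    [-0.7,0.4,1.8],
    [-0.7,0.4,1.8]
  ],
  "claw": [0,0,0]
}}

```text
t: 11.8
tool_pos: [542.5, -253.9, 134.0]
ee_rot: [3.051, 0.15, 2.296]
ft_force: [-1.2, 1.0, 3.5]
finger_gap: -0.3
```

```bash
python3 -c "
from tgt import *
gob(46,25,-.55)"
```

```text
t 11.8 d 42.3 up -1.1 y -2.0 dp [ 1.5  1.4 -3.8] rot [-0.   0.1  0.3] j [ 0.985  0.566 -0.89   1.862  0.632  0.814  0.527] F [-1.2  1.   3.5] Fn 3.73
press dir -n in tool [-0.36   0.22   0.907]
```

{"api": "apply_moves", "payload": {
  "rotation": [
    [0,0,0],
    [0,0,0],
    [0,0,0]
  ],
  "dp": [
    [-0.35,0.2,0.9],
    [-0.35,0.2,0.9],
    [-0.35,0.2,0.9]
  ],
  "claw": [0,0,0]
}}

```text
t: 12.1
tool_pos: [543.1, -254.0, 133.2]
ee_rot: [3.051, 0.15, 2.296]
ft_force: [-1.7, 0.4, 2.9]
finger_gap: -0.1
```

```bash
python3 -c "
from tgt import *
gob(46,25,-.55)"
```

```text
t 12.1 d 41.32 up -1.1 y -2.0 dp [ 1.9  1.2 -4.7] rot [-0.   0.1  0.3] j [ 0.984  0.567 -0.889  1.861  0.633  0.813  0.526] F [-1.7  0.4  2.9] Fn 3.4
press dir -n in tool [-0.36   0.22   0.907]
```

Still in the first stage. I'll advance 1 mm at a time and watch for the force jump at the click.

{"api": "apply_moves", "payload": {
  "rotation": [
    [0,0,0],
    [0,0,0],
    [0,0,0]
  ],
  "dp": [
    [-0.35,0.2,0.9],
    [-0.35,0.2,0.9],
    [-0.35,0.2,0.9]
  ],
  "claw": [0,0,0]
}}

```text
t: 12.4
tool_pos: [543.5, -254.1, 132.6]
ee_rot: [3.051, 0.15, 2.296]
ft_force: [-4.9, 1.7, 7.3]
finger_gap: 0.3
```

```bash
python3 -c "
from tgt import *
gob(46,25,-.55)"
```

```text
t 12.4 d 40.6 up -1.1 y -1.9 dp [ 2.1  1.  -5.3] rot [-0.1  0.1  0.3] j [ 0.983  0.569 -0.888  1.861  0.635  0.813  0.525] F [-4.9  1.7  7.3] Fn 8.93
press dir -n in tool [-0.36   0.22   0.907]
```

{"api": "apply_moves", "payload": {
  "rotation": [
    [0,0,0],
    [0,0,0],
    [0,0,0]
  ],
  "dp": [
    [-0.2,0.1,0.5],
    [-0.2,0.1,0.5],
    [-0.2,0.1,0.5]
  ],
  "claw": [0,0,0]
}}

```text
t: 12.7
tool_pos: [543.8, -254.3, 132.2]
ee_rot: [3.051, 0.15, 2.296]
ft_force: [-5.2, 1.3, 8.5]
finger_gap: -0.4
```

```bash
python3 -c "
from tgt import *
gob(46,25,-.55)"
```

```text
t 12.7 d 40.09 up -1.1 y -2.0 dp [ 2.3  0.9 -5.8] rot [-0.1  0.1  0.3] j [ 0.982  0.569 -0.887  1.86   0.636  0.812  0.525] F [-5.2  1.3  8.5] Fn 10.02
press dir -n in tool [-0.36   0.22   0.907]
```

The force jump puts the click at about 40.7 mm. I'll ease back 0.5 mm and hold there for about a second.

{"api": "apply_moves", "payload": {
  "rotation": [
    [0,0,0],
    [0,0,0],
    [0,0,0],
    [0,0,0],
    [0,0,0],
    [0,0,0],
    [0,0,0],
    [0,0,0]
  ],
  "dp": [
    [0.2,-0.1,-0.5],
    [0.2,-0.1,-0.5],
    [0.2,-0.1,-0.5],
    [0.2,-0.1,-0.5],
    [0.2,-0.1,-0.5],
    [0.2,-0.1,-0.5],
    [0.2,-0.1,-0.5],
    [0.2,-0.1,-0.5]
  ],
  "claw": [0,0,0,0,0,0,0,0]
}}

```text
t: 13.5
tool_pos: [543.5, -254.1, 132.7]
ee_rot: [3.051, 0.15, 2.296]
ft_force: [-4.4, 1.7, 7.1]
finger_gap: -0.1
```

```bash
python3 -c "
from tgt import *
gob(46,25,-.55)"
```

```text
t 13.5 d 40.64 up -1.0 y -1.9 dp [ 2.1  1.  -5.3] rot [-0.   0.1  0.3] j [ 0.983  0.568 -0.888  1.861  0.635  0.813  0.525] F [-4.4  1.7  7.1] Fn 8.55
press dir -n in tool [-0.36   0.22   0.907]
```

{"api": "apply_moves", "payload": {
  "rotation": [
    [0,0,0],
    [0,0,0],
    [0,0,0],
    [0,0,0]
  ],
  "dp": [
    [0,0,0],
    [0,0,0],
    [0,0,0],
    [0,0,0]
  ],
  "claw": [0,0,0,0]
}}

```text
t: 13.9
tool_pos: [543.5, -254.2, 132.7]
ee_rot: [3.051, 0.15, 2.296]
ft_force: [-4.1, 0.9, 8.1]
finger_gap: -0.2
```

```bash
python3 -c "
from tgt import *
gob(46,25,-.55)"
```

```text
t 13.9 d 40.64 up -1.1 y -2.0 dp [ 2.1  1.  -5.3] rot [-0.1  0.1  0.3] j [ 0.983  0.568 -0.888  1.861  0.635  0.813  0.525] F [-4.1  0.9  8.1] Fn 9.07
press dir -n in tool [-0.36   0.22   0.907]
```

Held at the click for over a second at about 8.8 N. Now fully home.

{"api": "apply_moves", "payload": {
  "rotation": [
    [0,0,0],
    [0,0,0],
    [0,0,0],
    [0,0,0],
    [0,0,0],
    [0,0,0]
  ],
  "dp": [
    [-1,0.6,2.5],
    [-2,1.2,5],
    [-2.5,1.5,6.3],
    [-2.8,1.7,7],
    [-2.8,1.7,7],
    [-2.8,1.7,7]
  ],
  "claw": [0,0,0,0,0,0]
}}

```text
t: 14.5
tool_pos: [547.6, -255.3, 126.7]
ee_rot: [3.052, 0.15, 2.296]
ft_force: [-7.6, 3.1, 12.0]
finger_gap: -0.0
```

```bash
python3 -c "
from tgt import *
gob(46,25,-.55)"
```

```text
t 14.5 d 33.28 up -1.0 y -1.9 dp [  4.8  -0.7 -12. ] rot [-0.1  0.1  0.3] j [ 0.972  0.58  -0.878  1.857  0.646  0.807  0.517] F [-7.6  3.1 12. ] Fn 14.55
press dir -n in tool [-0.36   0.22   0.907]
```

{"api": "apply_moves", "payload": {
  "rotation": [
    [0,0,0],
    [0,0,0],
    [0,0,0]
  ],
  "dp": [
    [-0.4,0.2,0.9],
    [-0.4,0.2,0.9],
    [-0.4,0.2,0.9]
  ],
  "claw": [0,0,0]
}}

```text
t: 14.8
tool_pos: [547.9, -255.3, 126.3]
ee_rot: [3.052, 0.15, 2.297]
ft_force: [-11.9, 4.0, 20.0]
finger_gap: 0.0
```

```bash
python3 -c "
from tgt import *
gob(46,25,-.55)"
```

```text
t 14.8 d 32.83 up -1.0 y -1.8 dp [  4.9  -0.9 -12.4] rot [-0.1  0.1  0.3] j [ 0.97   0.581 -0.878  1.856  0.647  0.808  0.516] F [-11.9   4.   20. ] Fn 23.59
press dir -n in tool [-0.36   0.221  0.906]
```

{"api": "apply_moves", "payload": {
  "rotation": [
    [0,0,0],
    [0,0,0],
    [0,0,0],
    [0,0,0],
    [0,0,0],
    [0,0,0],
    [0,0,0],
    [0,0,0]
  ],
  "dp": [
    [3,-2,-8],
    [7,-4,-17],
    [12,-7,-30],
    [20,-12,-50],
    [28,-17,-75],
    [32,-20,-100],
    [32,-20,-100],
    [32,-20,-100]
  ],
  "claw": [0,0,0,0,0,0,0,0]
}}

```text
t: 15.6
tool_pos: [495.9, -240.8, 217.7]
ee_rot: [3.051, 0.152, 2.295]
ft_force: [-0.6, 0.1, -0.7]
finger_gap: -0.0
```

```bash
python3 -c "
from tgt import *
gob(46,25,-.55)
T0=load('top0');S0=load('scene0')
T=shot('top','t7.png');S=shot('scene','s7.png')
cv2.imwrite('pics/d7.png',np.hstack([cv2.resize(cv2.imread('pics/s7.png'),(400,300)),cv2.resize(cv2.imread('pics/t7.png'),(400,300))]))
s=cv2.imread('pics/s7.png')[170:270,180:280];t=cv2.imread('pics/t7.png')[220:320,360:460]
cv2.imwrite('pics/m7.png',np.hstack([cv2.resize(a,None,fx=4,fy=4) for a in(s,t)]))
for n,a,b,B in(('T',T0,T,dict(bottle=(310,175,35,42),arch=(300,272,32,50),pin=(148,265,45,62),mallet=(465,268,48,82),knob=(212,222,62,68))),('S',S0,S,dict(bottle=(296,276,36,54),arch=(310,210,28,44),pin=(432,203,55,52),mallet=(135,193,58,62),button=(190,215,75,70)))):
    A=cv2.cvtColor(a['pixels'],cv2.COLOR_RGB2GRAY).astype('f4');C=cv2.cvtColor(b['pixels'],cv2.COLOR_RGB2GRAY).astype('f4')
    for k,(x,y,w,h) in B.items():
        sh,r=cv2.phaseCorrelate(A[y:y+h,x:x+w],C[y:y+h,x:x+w]); print(n,k,np.round(sh,2),round(r,2))
"
```

```text
t 15.6 d 138.62 up 7.2 y -3.0 dp [-26.1  19.5  87. ] rot [-0.1  0.2  0.2] j [ 1.144  0.411 -1.023  1.867  0.47   0.92   0.659] F [-0.6  0.1 -0.7] Fn -0.24
press dir -n in tool [-0.359  0.22   0.907]
T bottle [-0.02  0.54] 1.07
T arch [-0.   -0.01] 1.0
T pin [ 0.45 -0.04] 0.97
T mallet [0.12 0.03] 0.69
T knob [-0.01  0.11] 0.92
S bottle [ 0.06 -0.11] 1.0
S arch [0.1 0.4] 0.99
S pin [-0.03 -0.01] 1.0
S mallet [-0.12 -0.09] 0.9
S button [0.52 0.04] 0.95
```

View pics/d7.png

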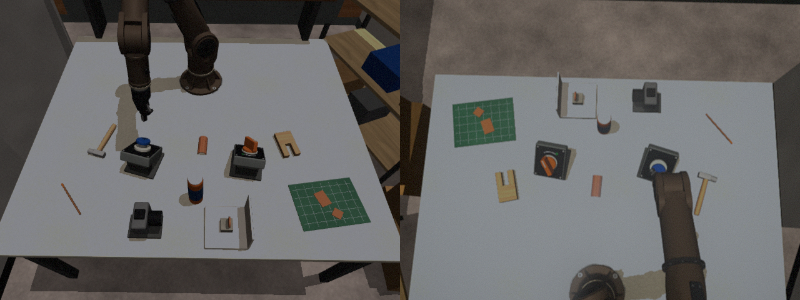

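View pics/m7.png

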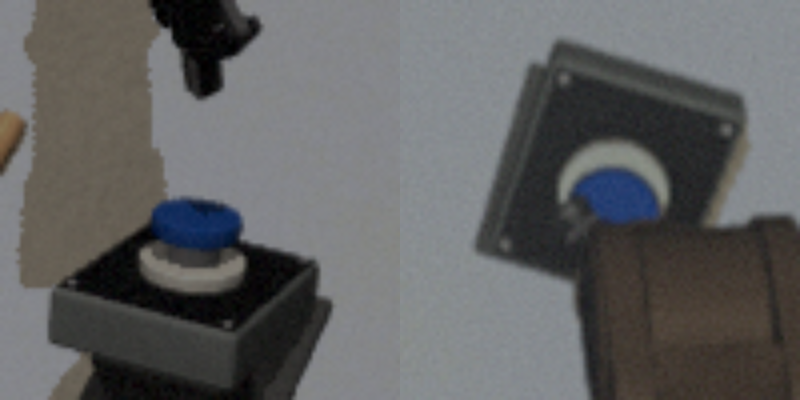

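The button is up again and the knob is at rest. Image shifts at every bystander are under 1 px, and the tool hangs free with no force on it. I'm handing in.

```bash
python3 -c "
from bench import ticket; print(ticket.finish_job())"
```

```text
the job is handed in; nothing more can be done
None
```

I turned the knob to its stop, released it, then half-pressed and fully pressed the button. I handed the job in at about 15.7 s; the hand-in returns no verdict.

- **Knob:** I gripped the bar and turned it about 63° clockwise. The torque rose to 1.2 N m and the white line pointed at the green mark, so it was on the stop. I kept it there for about a second, then opened the fingers, and both camera views showed it back at rest.
- **Button:** The first click showed as a force jump from about 3.5 N to 9 N. I held there for about 1.5 s, the last 1.2 s at 8.5–9 N. I then pressed 7.4 mm further, and the force rose past 12.5 N to 23.6 N at the hard stop, so it was fully home. I then lifted off.
- **Last checks:** The button is up, the knob is at rest, there is no force on the tool, and the bottle, arch, bench pin and mallet shifted less than 1 pixel in both views.

**Joint 6:** It reached its lower range end (about 0.122 against 0.12) when I first lined up square to the button. I backed off and pressed with the tool about 10° from vertical instead. No reading was below the limit.

**Half-press margin:** The force was close to the 9 N at which the second stage starts. Just before the hold it briefly reached 10 N, about 0.5 mm deeper, which is inside the 1.5 mm allowed.

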